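# Arm the tester and hold a tattoo machine square in its jig

### The job

Take the link plug out of its wooden stand and push it fully home in the terminal of the tester, which arms the check. Then set the tattoo machine flat on the jig plate and press it firmly into the corner, long side flush on the long fence and one end flush on the short fence (either end will do), and finish the program while the fingers are still holding it pressed against both fences. Leave the roll, bottle, cup and jar where they stand.

Things in the scene. Friction and masses are not known exactly. Their poses are not given: they have to be found in the camera images.
- plug_grip (a point): Link plug, upright in the wooden stand at the start: brass shank 8 mm in diameter, 28 mm long, tapered over its last 3 mm, below a black cylindrical handle 16 mm in diameter, 48 mm tall; 40 g. This point is on its axis at the handle's mid-height, 24 mm above the handle's underside (its stop shoulder) and 52 mm above the tip. z up along the axis.
- plug_tip (a point): Lower end of the plug's brass shank, on its axis.
- stand: Fixed wooden block 50 x 50 x 35 mm with a round hole 11 mm wide in the middle of its top, where the plug stands at the start with its shoulder on the top. Origin at the centre of its underside on the table. It may stand nearer or farther than the tester.
- terminal (a point): Mouth centre of the round opening in the top of the tester, a fixed white box 100 x 80 x 40 mm with a green display. The opening is 10 mm wide, 32 mm deep, straight down, its mouth 40 mm above the table, 25 mm towards +x from the box's centre. The plug is home when its shoulder rests on the box (tip 28 mm deep). z up, x along the 100 mm side.
- machine_grip (a point): Tattoo machine, loose on the table, 0.35 kg: steel base 80 x 44 x 18 mm, centred on it a black coil housing 50 (x) x 30 (y) mm, 18 to 64 mm up; a steel plate at the -x end, a brass post at the +x end, a brass bar 12 mm wide on top, to 70 mm. This point is central, 42 mm above the underside, where fingers can take the housing's 30 mm width. x along the length, y across, z up.
- machine: The same tattoo machine; origin at the centre of the underside of its base, axes as above.
- jig_corner (a point): Where the inner faces of the fences meet, at the top of the jig plate (fixed, 190 x 150 x 10 mm). Fences: rigid steel bars, slippery like the plate (oiled, friction 0.2-0.35), 12 mm wide, 12 mm above the plate; the long one's face runs from here to -x for 150 mm, the short one's to -y for 85 mm. Plate is open to -x, -y. z up. Machine home: its centre 40 mm to -x and 22 mm to -y of here.
- long_fence: Long fence, 150 x 12 x 12 mm, along the jig's x on its +y side; origin at the centre of its underside.
- short_fence: Short fence, 12 x 85 x 12 mm, along the jig's y on its +x side; origin at the centre of its underside.
- paper_roll: Bystander: white paper roll standing on end, 110 mm diameter, 100 mm tall; origin at its underside's centre.
- gel_bottle: Bystander: white bottle with a green cap, 48 mm diameter, 110 mm tall; origin at its underside's centre.
- rinse_cup: Bystander: clear cup, 64 mm diameter, 75 mm tall; origin at its underside's centre.
- ink_jar: Bystander: white jar with a black cap, 52 mm diameter, 55 mm tall; origin at its underside's centre.
Not all that is in view belongs to the job. Leave any purple or red look-alike of the part that bears terminal alone.

How it is judged:
On the way, in this order (a step that is already met when the one before it is completed fails the run):
1. the plug is home in the terminal (z of plug_tip in the frame of terminal below -0.024 m and horizontal distance between plug_tip and terminal below 0.004 m and angle between plug_tip's own z axis and vertical below 0.12 rad), for 0.2 s.
2. the machine is pressed flush against both fences, flat on the plate (contact force between machine and long_fence above 2 N and contact force between machine and short_fence above 2 N and angle between the x axis of machine_grip and the x axis of jig_corner, either way round below 0.06 rad and angle between machine_grip's own z axis and vertical below 0.06 rad and z of machine_grip in the frame of jig_corner between 0.038 and 0.0455 m and contact force between the fingers and machine above 1 N), for 0.3 s.
At the end, for the whole second after the job is handed in: Plug tip over 24 mm deep in the terminal, within 4 mm of its axis, upright within 0.12 rad; machine flat on the plate (-4 to +3.5 mm, tilt under 0.06 rad), along the long fence within 0.06 rad, over 2 N on each fence, fingers still on it (over 1 N) (all of step 1 and all of step 2); the arm keeps its last pose, push and grip.
It fails at once if the paper roll is moved more than 30 mm (distance of paper_roll from where it was at the start of the episode above 0.03 m).
It fails at once if the gel bottle is moved more than 30 mm (distance of gel_bottle from where it was at the start of the episode above 0.03 m).
It fails at once if the rinse cup is moved more than 30 mm (distance of rinse_cup from where it was at the start of the episode above 0.03 m).
It fails at once if the ink jar is moved more than 30 mm (distance of ink_jar from where it was at the start of the episode above 0.03 m).
It also fails if it takes over 72 s, if anything falls off the work surface, if the arm or the gripper's body presses on something with over 40 N, if the wrist force passes 120 N, or if a joint passes its speed limit or range.

### The arm

A 6-joint arm with a two-finger parallel gripper is mounted at the origin on the work surface. World frame = base frame: x ahead of the robot, y to its left, z up, the work surface at z = 0. Lengths are in m, angles in rad, forces in N, time in s.
With the tool pointing down it reaches from about 0.35 to 0.975 m from the base axis. Payload 4.9 kg.
Tool frame: the origin (TCP) lies on the centre line of the jaws, within the pads' length; the fingertips stand 14 mm ahead of it and the grasp point (between the pads) lies 5 mm behind it; z points along the fingers, y is the line along which they close (so a half turn about z gives the same grasp; the last joint's range is limited). The gripper opens to 85 mm and grips with 20 to 120 N. Pads are 22 mm wide; open, the fingers measure 114 mm over their backs; the gripper's body (76 mm by 85 mm) begins 54 mm behind the grasp point. The pads swing forward as they close: fully open they stand 13 mm farther back than shut.
Start: joints at [-1.454, 0.053, 1.613, -0, 1.476, -0.119], TCP at [0.146, -0.608, 0.245] pointing down, gripper open.
Joint ranges: [-3.01, 3.01], [-1.01, 2.22], [0.06, 2.58], [-1.02, 4.17], [0.09, 2.62], [-3.14, 3.14]. Speed limits (rad/s): [2.57, 2.57, 3.14, 3.14, 3.14, 3.14].

### API

Orientations are given as a unit quaternion [w, x, y, z].
In Python, from plant import * gives the robot as it stands.
- The arm moves only by the tool send_rows, never from a script. Its argument "steps" is a list of rows, each an object with "translation": the shift along the tool's x, y, z in cm, a list of three; "delta_rot": the turn, a rotation vector about the tool's x, y, z in rad, a list of three; "jaw": the finger opening in cm, from 0 to 8.54. In form: [{"translation": [dx, dy, dz], "delta_rot": [rx, ry, rz], "jaw": jaw}, ...]. A call has exactly 8 rows; each row is the pose to reach, as a shift and turn from the pose commanded when the call began, along the tool's axes at that moment; what a row does not reach only later rows make up. A row lasts 1/10 s, in which the tool goes at most 50 mm and 8.59 degrees, less where a joint would pass 70% of its speed; a pose out of reach is approached as far as the arm can. A call with a gripper value outside its range is refused whole. The fingers move at their own pace and stop on an object; the grip force is fixed at half the most. Time passes only in rows, so rows that repeat a pose let the fingers close, or fill a call up. It gives the time, the measured TCP pose, the force, the opening and the grip force at its end, in the units of the state.
- state(): the state, without advancing time (a new reading comes with each control period).
- grab_frame(name): name is "scene" or "top"; returns a dict with "pixels" (400x640x3 uint8, blue, green, red), "range_z" (400x640 float32, m along the optical axis (not along the pixel's ray), 0 where there is no reading), "fx", "fy", "cx", "cy" (pixels), "dist" ([k1, k2, p1, p2, k3] as OpenCV has them; the pictures are not rectified), "rvec" (rotation vector, rad) and "tvec" (3), from world to camera coordinates, as OpenCV has them. Camera axes: x right, y down, z forward; pixel columns grow to the right and rows downward; lengths in m; the calibration is good to about 2 mm. A picture is of the moment at which its call begins.
- job_done(): hands the job in; it is judged then, once.
The state is a dict: "time": time; "joint_pos": joint angles; "joint_vel": joint speeds; "joint_efforts": joint torques, N m; "tool_pos": TCP position; "tool_rot": TCP orientation; "contact_force": force on the tool from outside, world axes, zero at the start; "ft_torque": the same for the moment, N m; "gripper_width": opening from 0.0 (shut) to 1.0 (fully open); "grasp_force": force on a finger pad.
Only numpy, scipy, OpenCV 4.12 (cv2) and the standard library are available. Lean on these libraries where they do the work, as an engineer would, in place of code of your own. Each camera call takes 0.05 s, during which the arm holds its last target. There are 200 camera calls.

## Working session

There is one attempt and no reset: what is moved stays moved. The work goes in short steps, Python scripts to look and compute and a tool call to move; the robot and the scene stay as the last step left them, time stands still between calls to the robot, and variables do not carry over. Pictures are saved under pics/ and viewed, at most 10 in all, crops included, and the job is handed in when it is done.

Besides the shell and the picture viewer there is one more tool, called after "Call:" as name(argument=value, ...), one argument or row to a line, values as JSON. send_rows: Moves the arm, as the interface text tells. Its arguments: {"type":"object","properties":{"steps":{"type":"array","items":{"type":"object","properties":{"translation":{"type":"array","items":{"type":"number"}},"delta_rot":{"type":"array","items":{"type":"number"}},"jaw":{"type":"number"}}}}},"required":["steps"]}

```bash
mkdir -p pics; ls
cat > h.py <<'E'
from plant import *
import numpy as np, cv2
from scipy.spatial.transform import Rotation as R
def cam(f):
    K=np.array([[f["fx"],0,f["cx"]],[0,f["fy"],f["cy"]],[0,0,1.]])
    M=cv2.Rodrigues(np.array(f["rvec"],float))[0]
    return K,np.array(f["dist"],float),M,np.array(f["tvec"],float).ravel()
def cloud(f):
    K,D,M,t=cam(f); h,w=f["range_z"].shape
    v,u=np.mgrid[:h,:w]; p=np.stack([u,v],-1).reshape(-1,1,2).astype(np.float64)
    n=cv2.undistortPoints(p,K,D).reshape(-1,2); z=f["range_z"].reshape(-1)
    C=np.c_[n*z[:,None],z]; W=(C-t)@M; W[z==0]=np.nan
    return W.reshape(h,w,3)
def ray(f,uv):
    K,D,M,t=cam(f); n=cv2.undistortPoints(np.array(uv,float).reshape(-1,1,2),K,D).reshape(-1,2)
    return -M.T@t, np.c_[n,np.ones(len(n))]@M
def onz(f,uv,z):
    o,d=ray(f,uv); return o+d*((z-o[2])/d[:,2])[:,None]
def proj(f,P):
    K,D,M,t=cam(f); return cv2.projectPoints(np.array(P,float).reshape(-1,1,3),np.array(f["rvec"],float),t,K,D)[0].reshape(-1,2)
E
python3 - <<'E'
from h import *
import pickle
s=state();print(s)
for n in("scene","top"):
    f=grab_frame(n);pickle.dump(f,open(n+".pkl","wb"));cv2.imwrite(f"pics/{n}0.png",f["pixels"])
    K,D,M,t=cam(f);print(n,-M.T@t,M[2],f["fx"],f["range_z"].min())
E
```

```text
pics
{'time': 0.0, 'joint_pos': array([-1.45399918e+00,  5.33864482e-02,  1.61429520e+00,  2.88749544e-05,
        1.47602604e+00, -1.18968353e-01]), 'joint_vel': array([ 0.00090396,  0.00160611, -0.00027181,  0.00021522,  0.00097088,
       -0.00049096]), 'joint_efforts': array([ 1.48485644e-03, -3.93678403e+01, -3.70177245e+01,  5.75408785e-05,
        6.95483352e-03, -6.61927366e-07]), 'tool_pos': array([ 0.14594872, -0.60710249,  0.24404394]), 'tool_rot': array([-1.05750203e-03,  9.93059478e-01,  1.17608478e-01,  1.55192757e-05]), 'contact_force': array([ 0.29655171, -1.15655389, -0.01555469]), 'ft_torque': array([ 0.02858984, -0.02887457,  0.01234491]), 'grasp_force': 0.0, 'gripper_width': 0.9992468904015712}
scene [1.15685329 0.21465671 1.25589675] [-0.46322454 -0.16193159 -0.87132152] 464.99208487464335 0.0
top [ 0.37391376 -0.02827749  1.21463597] [ 1.19290108e-01  1.37316742e-04 -9.92859432e-01] 378.3330553146948 0.0
```

View pics/scene0.png

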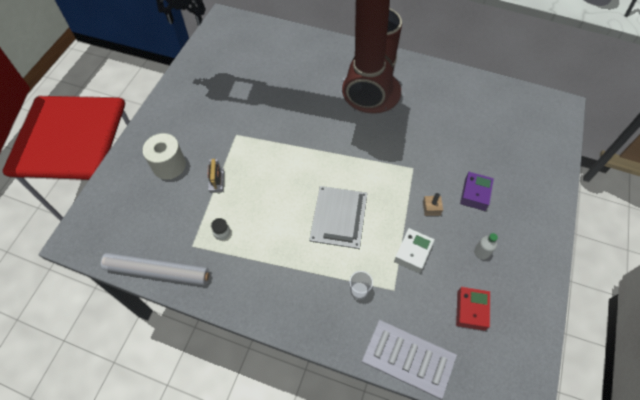

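View pics/top0.png

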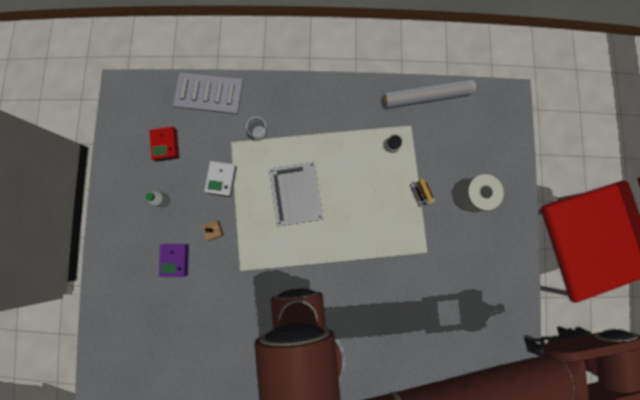

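Scene view: the white tester is at (415,249), the stand with the plug at (434,203), the jig at (339,216) and the machine at (215,175). Top view: tester (220,179), stand (212,230), jig (297,194), machine (423,192). The look-alikes of the tester are purple, scene (478,190) / top (173,260), and red, scene (475,308) / top (163,143). By the description I take the white one, and check it in a close composite crop.

Run:
```python
from h import *
import pickle
F={n:pickle.load(open(n+".pkl","rb")) for n in("scene","top")}
def crop(n,u,v,r,s=264):
    return cv2.resize(F[n]["pixels"][v-r:v+r,u-r:u+r],(s,s),interpolation=cv2.INTER_CUBIC)
a=np.hstack([crop("scene",415,249,22),crop("scene",434,203,22),crop("scene",215,175,22)])
b=np.hstack([crop("top",220,179,22),crop("top",212,230,22),crop("top",423,192,22)])
cv2.imwrite("pics/crops.png",np.vstack([a,b]))
c=np.hstack([crop("scene",339,216,36,390),crop("top",297,194,36,390)])
cv2.imwrite("pics/jig.png",c)
for n,l in (("scene",dict(tester=(415,249),stand=(434,203),mach=(215,175),jig=(339,216))),("top",dict(tester=(220,179),stand=(212,230),mach=(423,192),jig=(297,194)))):
    W=cloud(F[n])
    for k,(u,v) in l.items():
        r=36 if k=="jig" else 20
        P=W[v-r:v+r,u-r:u+r].reshape(-1,3);z=P[:,2]
        print(n,k,W[v,u].round(4),"valid",np.isfinite(z).mean().round(2),"zpct",np.nanpercentile(z,[1,50,99,100]).round(4))
```

```text
scene tester [0.5683 0.2951 0.0398] valid 0.99 zpct [-0.0038  0.0381  0.0465  0.0511]
scene stand [0.4086 0.3119 0.0493] valid 1.0 zpct [-0.0048  0.0018  0.081   0.0886]
scene mach [ 0.5476 -0.3395  0.0631] valid 1.0 zpct [-0.0043  0.0033  0.0737  0.076 ]
scene jig [0.5264 0.0538 0.0107] valid 1.0 zpct [-0.0032  0.0078  0.0255  0.0294]
top tester [0.56   0.2899 0.0407] valid 1.0 zpct [-0.0046  0.0313  0.0444  0.0477]
top stand [0.3987 0.3024 0.0538] valid 1.0 zpct [-0.0057  0.0003  0.0806  0.0878]
top mach [ 0.5317 -0.3455  0.061 ] valid 1.0 zpct [-0.0053  0.0012  0.0718  0.0757]
top jig [0.5217 0.0467 0.0126] valid 1.0 zpct [-0.0042  0.0061  0.0237  0.0291]
```

View pics/crops.png

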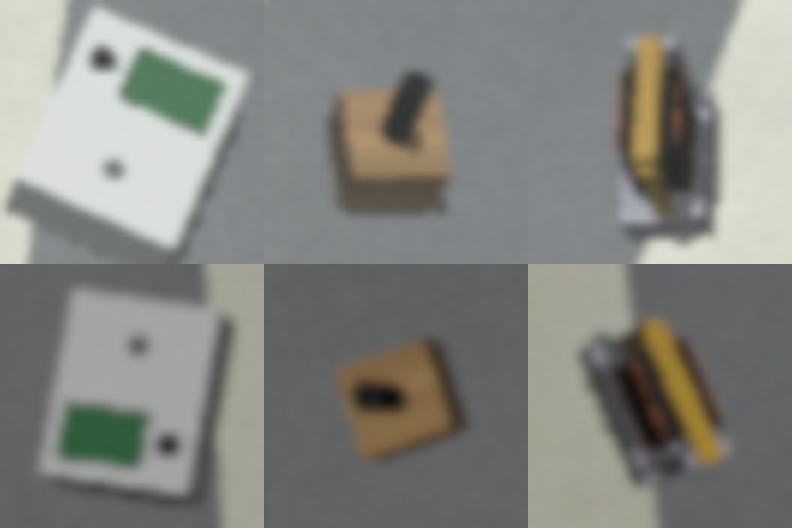

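View pics/jig.png

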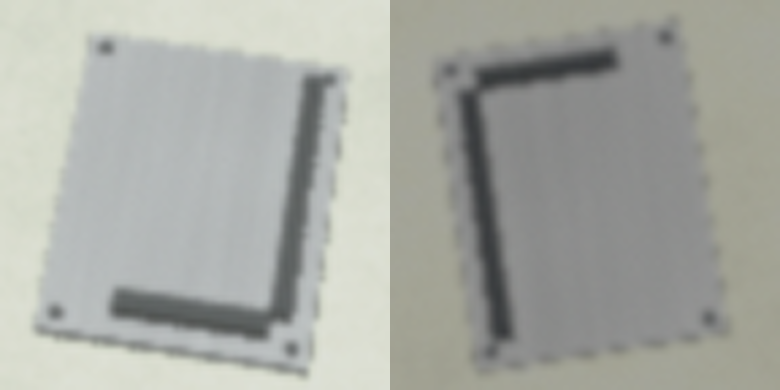

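The crops confirm the white tester: the faint dot centred across its width, top crop (137,345), is the opening, and the black dot by the display is a knob. The jig's long fence is on the +y side and the short one on the +x side. Next I measure by fitting models in both views.

```bash
cat > fit.py <<'E'
from h import *
import pickle
from scipy.optimize import minimize, least_squares
S=8
def soft(f,hulls,win):
    u0,v0,u1,v1=win; m=np.zeros(((v1-v0)*S,(u1-u0)*S),np.uint8)
    for P in hulls:
        q=(proj(f,P)-[u0,v0]+0.5)*S-0.5
        cv2.fillConvexPoly(m,cv2.convexHull(np.round(q*16).astype(np.int32)),255,shift=4)
    return cv2.resize(m,(u1-u0,v1-v0),interpolation=cv2.INTER_AREA)/255.
def boxp(sx,sy,z0,z1,c=(0,0)):
    return np.array([[c[0]+a*sx/2,c[1]+b*sy/2,z] for a in(-1,1) for b in(-1,1) for z in(z0,z1)])
def place(P,x,y,z,yaw):
    return P@R.from_euler('z',yaw).as_matrix().T+[x,y,z]
def fit(F,obs,model,p0,step):
    # obs: {cam:(win,mask)}
    c=lambda p:sum(((soft(F[n],model(p),w)-m)**2).sum() for n,(w,m) in obs.items())
    sim=np.vstack([p0]+[np.array(p0)+np.eye(len(p0))[i]*step[i] for i in range(len(p0))])
    r=minimize(c,p0,method="Nelder-Mead",options=dict(initial_simplex=sim,xatol=1e-5,fatol=1e-3,maxiter=600))
    return r.x,r.fun,sum(m.sum() for _,m in obs.values())
def win(u,v,r): return (u-r,v-r,u+r,v+r)
def cut(f,w): return f["pixels"][w[1]:w[3],w[0]:w[2]].astype(float)
def ramp(x,lo,hi): return np.clip((x-lo)/(hi-lo),0,1)
cyl=np.array([[.008*np.cos(a),.008*np.sin(a),z] for a in np.linspace(0,6.28,24) for z in(0,.048)])
def hole(f,u,v,r=4):
    w=win(u,v,r);g=cut(f,w).mean(2);bg=np.median(np.r_[g[0],g[-1],g[:,0],g[:,-1]])
    wt=np.clip(bg-g-8,0,None);yy,xx=np.mgrid[w[1]:w[3],w[0]:w[2]]
    return np.array([(wt*xx).sum(),(wt*yy).sum()])/wt.sum()
def tri(fs,uvs):
    A=np.zeros((3,3));b=np.zeros(3);rs=[]
    for f,uv in zip(fs,uvs):
        o,d=ray(f,[uv]);d=d[0]/np.linalg.norm(d);N=np.eye(3)-np.outer(d,d);A+=N;b+=N@o;rs.append((o,N))
    X=np.linalg.solve(A,b);return X,[np.linalg.norm(N@(X-o)) for o,N in rs]
E
python3 - <<'E'
from fit import *
F={n:pickle.load(open(n+".pkl","rb")) for n in("scene","top")}
hs=[hole(F["scene"],412,255) if 0 else hole(F["scene"],393+int(113/6),227+int(169/6)),hole(F["top"],198+int(137/6),157+int(81/6))]
print("hole px",hs); X,e=tri([F["scene"],F["top"]],hs);print("hole",X.round(4),e)
for n,h in zip(F,hs): print(n,"on z=.04",onz(F[n],h,.04).round(4))
# plug handle
def dark(n,u,v,r,lo,hi):
    w=win(u,v,r);g=cut(F[n],w);return w,1-ramp(g.max(2),lo,hi)
for n,u,v in(("scene",434,203),("top",212,230)):
    w,m=dark(n,u,v,9,45,80);print(n,"dark px",m.sum()); 
obs={"scene":dark("scene",434,200,11,45,95),"top":dark("top",212,230,5,25,60)}
print("plug",fit(F,obs,lambda p:[cyl+[p[0],p[1],p[2]]],[.4,.302,.035],[.005,.005,.004]))
for n in F: print(n,fit(F,{n:obs[n]},lambda p:[cyl+[p[0],p[1],.035]],[.4,.302],[.005,.005]))
# tester top (white|green): fit top rect
def br(n,u,v,r,lo,hi):
    w=win(u,v,r);g=cut(F[n],w);return w,g
for n,u,v in(("scene",434,203),("top",212,230)):
    w=win(u,v,7);print(n);print(cut(F[n],w).max(2).astype(int))
E
```

```text
hole px [array([411.47963801, 254.73051785]), array([220.60146699, 170.15240424])]
hole [0.5886 0.29   0.0394] [np.float64(2.0409814374332713e-05), np.float64(2.0409814374283104e-05)]
scene on z=.04 [[0.5889 0.2899 0.04  ]]
top on z=.04 [[0.5885 0.2898 0.04  ]]
scene dark px 21.28571428571429
top dark px 26.228571428571428
plug (array([0.40015939, 0.31317351, 0.04118538]), np.float64(37.31557578011597), np.float64(42.04571428571428))
scene (array([0.39879768, 0.31150363]), np.float64(23.64175563244906), np.float64(30.36))
top (array([0.40002981, 0.3284435 ]), np.float64(7.422831407072633), np.float64(11.685714285714287))
scene
[[156 155 155 156 156 150 124  84  59  57  59  70 105 132]
 [163 163 164 164 161 146 110  71  55  55  58  85 125 147]
 [167 167 167 166 161 136  91  59  54  55  67 106 143 158]
 [165 166 167 165 156 125  79  55  55  56  77 122 155 161]
 [163 163 164 159 141 103  66  54  54  63  95 136 159 161]
 [163 162 161 155 129  84  58  55  55  72 116 150 162 161]
 [164 164 163 152 123  77  56  55  57  78 122 155 166 166]
 [169 171 170 163 136  91  61  57  60  80 113 147 16
[... 492 characters left out ...]
2 122 122 124 126 127 127 129 131 131 131 122  98]
 [118 114 114 116 119 122 126 130 132 135 137 137 130 110]
 [105  91  89  94  98 104 111 122 131 137 140 139 132 116]
 [ 84  61  55  58  60  65  76  95 118 133 137 136 131 119]
 [ 67  38  29  32  27  28  37  65 100 123 131 131 129 121]
 [ 68  37  29  29  22  15  20  49  85 113 126 129 129 125]
 [ 85  59  50  48  44  39  43  59  90 116 128 130 131 128]
 [107  93  88  86  84  84  84  92 109 124 130 132 132 132]
 [122 122 118 120 118 119 119 122 127 131 133 133 133 132]
 [126 130 130 130 131 131 132 132 133 134 133 132 132 130]
 [124 131 132 133 133 134 133 133 133 132 130 128 125 119]
 [121 131 133 132 133 133 132 131 129 126 121 116 107  99]]
```

```bash
sed -i 's#return cv2.resize(m,(u1-u0,v1-v0),interpolation=cv2.INTER_AREA)/255.#return cv2.GaussianBlur(cv2.resize(m,(u1-u0,v1-v0),interpolation=cv2.INTER_AREA)/255.,(0,0),1.0)#' fit.py
cat >> fit.py <<'E'
F={n:pickle.load(open(n+".pkl","rb")) for n in("scene","top")}
def dark(n,w,lo,hi): return w,1-ramp(cut(F[n],w).max(2),lo,hi)
E
python3 - <<'E'
from fit import *
obs={"scene":dark("scene",(426,189,445,213),55,158),"top":dark("top",(202,223,220,237),28,120)}
print("plug",fit(F,obs,lambda p:[cyl+[p[0],p[1],p[2]]],[.4,.302,.035],[.005,.005,.004]))
for n in F: print(n,fit(F,{n:obs[n]},lambda p:[cyl+[p[0],p[1],.035]],[.4,.302],[.005,.005]))
# stand by colour (b much lower than r)
def wood(n,w):
    g=cut(F[n],w); return w,ramp(g[:,:,2]-g[:,:,0],10,45)
for n,u,v in(("scene",434,203),("top",212,230)):
    w=win(u,v,14);m=wood(n,w)[1];print(n,"wood",m.sum())
ob={"scene":wood("scene",win(434,205,16)),"top":wood("top",win(212,230,16))}
mod=lambda p:[place(boxp(.05,.05,0,.035),p[0],p[1],0,p[2])]
print("stand",fit(F,ob,mod,[.4,.302,.3],[.005,.005,.1]))
# jig fences
for n,u,v in(("scene",339,216),("top",297,194)):
    g=cut(F[n],win(u,v,32)).max(2);print(n,np.percentile(g,[2,10,50,90]))
def jm(p):
    L=boxp(.150,.012,0,.012,(-.075,.006));Q=boxp(.012,.085,0,.012,(.006,-.0425))
    return [place(L,p[0],p[1],.01,p[2]),place(Q,p[0],p[1],.01,p[2])]
oj={}
w=(317,186,366,243);oj["scene"]=dark("scene",(322,190,364,240),70,150)
oj["top"]=dark("top",(273,165,315,222),45,120)
for n in oj: print(n,oj[n][1].sum(), np.percentile(cut(F[n],oj[n][0]).max(2),[1,5,50]))
for k in [oj]+[{n:oj[n]} for n in oj]:
    print("jig",fit(F,k,jm,[.57,.08,.12],[.01,.01,.05]))
# machine from clouds
for n,u,v in(("scene",215,175),("top",423,192)):
    W=cloud(F[n])[v-26:v+26,u-26:u+26];px=cut(F[n],win(u,v,26))
    z=W[...,2];P=W[z>.05];print(n,"hi",len(P),cv2.minAreaRect((P[:,:2]*1000).astype(np.float32)),P.mean(0))
    P=W[(z>.01)];print(n,"all",len(P),cv2.minAreaRect((P[:,:2]*1000).astype(np.float32)))
    y=(px[:,:,2]-px[:,:,0]>70);P=W[y];print(n,"brass",len(P),P.mean(0),np.percentile(P[:,2],[5,50,95]),cv2.minAreaRect((P[:,:2]*1000).astype(np.float32)))
E
```

```text
plug (array([0.3992769 , 0.31119898, 0.03795117]), np.float64(31.171267424951033), np.float64(171.5938159560996))
scene (array([0.39741215, 0.31150035]), np.float64(25.23176182908612), np.float64(130.66990291262135))
top (array([0.39919281, 0.31122897]), np.float64(5.698011675045139), np.float64(40.923913043478265))
scene wood 223.31428571428572
top wood 247.74285714285713
stand (array([0.39819559, 0.31303952, 0.29396452]), np.float64(124.66716677588414), np.float64(471.0571428571429))
scene [ 98.9 146.  185.  221. ]
top [ 67.  122.5 142.  164. ]
scene 175.07500000000002 [ 92. 100. 183.]
top 178.98666666666668 [ 63.93  69.65 140.  ]
jig (array([ 0.77666667, -0.01      ,  0.28666667]), np.float64(205.02190555555552), np.float64(354.0616666666667))
jig (array([0.75, 0.02, 0.27]), np.float64(99.48875), np.float64(175.07500000000002))
jig (array([0.5843605 , 0.11307521, 0.17241703]), np.float64(39.40438169430276), np.float64(178.98666666666668))
scene hi 221 ((536.2808837890625, -352.7458190917969), (86.1564712524414, 31.01003646850586), 22.931434631347656) [ 0.53625839 -0.35107051  0.06649564]
scene all 438 ((540.2173461914062, -345.08270263671875), (85.89043426513672, 86.79653930664062), 70.01895904541016)
scene brass 57 [ 0.53541967 -0.35275579  0.07167371] [0.06796876 0.0716405  0.0754217 ] ((534.0115356445312, -353.5783386230469), (66.25779724121094, 9.112129211425781), 22.7426815032959)
top hi 241 ((535.6533813476562, -351.6290588378906), (79.17062377929688, 34.14622116088867), 23.702178955078125) [ 0.53362772 -0.35114518  0.0658579 ]
top all 415 ((534.6840209960938, -348.3092041015625), (80.92607116699219, 41.887969970703125), 20.383909225463867)
top brass 93 [ 0.53492809 -0.35248762  0.06989629] [0.06681671 0.06992729 0.07347979] ((534.6227416992188, -353.78466796875), (74.16060638427734, 15.810636520385742), 24.884037017822266)
```

Run:
```python
from fit import *
def jm(p):
    L=boxp(.150,.012,0,.012,(-.075,.006));Q=boxp(.012,.085,0,.012,(.006,-.0425))
    return [place(L,p[0],p[1],.01,p[2]),place(Q,p[0],p[1],.01,p[2])]
oj={"scene":dark("scene",(322,190,364,240),95,170),"top":dark("top",(273,165,315,222),65,135)}
for k in [oj]+[{n:oj[n]} for n in oj]: print("jig",fit(F,k,jm,[.583,.112,.16],[.006,.006,.05]))
def mm(p):
    return [place(B,p[0],p[1],0,p[2]) for B in (boxp(.08,.044,0,.018),boxp(.05,.03,.018,.064),boxp(.078,.012,.064,.070))]
om={}
for n,u,v in(("scene",215,175),("top",423,192)):
    w=win(u,v,26);z=cloud(F[n])[w[1]:w[3],w[0]:w[2],2]
    m=(np.nan_to_num(z)>.009).astype(np.uint8)
    k,l,st,_=cv2.connectedComponentsWithStats(m);i=1+st[1:,4].argmax();om[n]=(w,cv2.GaussianBlur((l==i).astype(float),(0,0),1.))
for k in [om]+[{n:om[n]} for n in om]: print("mach",fit(F,k,mm,[.535,-.351,.40],[.006,.006,.08]))
s=state();r=R.from_quat(np.roll(s["tool_rot"],-1));print(r.as_matrix().round(3))
c=np.array([.583,.112])
```

```text
jig (array([0.58421121, 0.11377999, 0.17679027]), np.float64(18.74149799899665), np.float64(571.8885714285714))
jig (array([0.58452465, 0.11458646, 0.1819877 ]), np.float64(10.24736304919471), np.float64(286.76000000000005))
jig (array([0.58452567, 0.11338237, 0.17171299]), np.float64(7.708730604725215), np.float64(285.1285714285714))
mach (array([ 0.53511152, -0.35446565,  0.40514826]), np.float64(22.200229642360174), np.float64(859.0000000000002))
mach (array([ 0.53180264, -0.35611121,  0.39557694]), np.float64(10.624304396468997), np.float64(440.0000000000001))
mach (array([ 0.53690165, -0.35361973,  0.43760853]), np.float64(2.448924402003046), np.float64(419.0000000000001))
[[ 0.972  0.234 -0.   ]
 [ 0.234 -0.972  0.002]
 [ 0.    -0.002 -1.   ]]
```

Call:
send_rows(
  steps=[
    {"translation":[47,-46,0],"delta_rot":[0,0,0],"jaw":8.5},
    {"translation":[47,-46,0],"delta_rot":[0,0,0],"jaw":8.5},
    {"translation":[47,-46,0],"delta_rot":[0,0,0],"jaw":8.5},
    {"translation":[47,-46,0],"delta_rot":[0,0,0],"jaw":8.5},
    {"translation":[47,-46,0],"delta_rot":[0,0,0],"jaw":8.5},
    {"translation":[47,-46,0],"delta_rot":[0,0,0],"jaw":8.5},
    {"translation":[47,-46,0],"delta_rot":[0,0,0],"jaw":8.5},
    {"translation":[47,-46,0],"delta_rot":[0,0,0],"jaw":8.5},
  ],
)

```text
time: 0.9
tool_pos: [0.359, -0.2669, 0.2449]
tool_rot: [-0.0, 0.993, 0.117, 0.0]
contact_force: [0.6, 0.3, -0.2]
gripper_width: 0.995
grasp_force: 0.0
```

```bash
cat > go.py <<'E'
import sys
from h import *
# go.py x y z yaw -> shift in tool cm, turn about tool axes
s=state();r=R.from_quat(np.roll(s["tool_rot"],-1));p=s["tool_pos"]
print("t",round(s["time"],2),"pos",p.round(4),"yaw",np.arctan2(*r.as_matrix()[[1,0],0]).round(4),"z",r.as_matrix()[:,2].round(3),"F",s["contact_force"].round(1),"w",round(s["gripper_width"]*85.4,1),"g",s["grasp_force"])
if len(sys.argv)>4:
    x,y,z,w=map(float,sys.argv[1:5]);T=R.from_euler('z',w)*R.from_euler('x',np.pi)
    print("shift",(r.inv().apply(np.array([x,y,z])-p)*100).round(2),"rot",(r.inv()*T).as_rotvec().round(4))
E
python3 go.py 0.399 0.311 0.18 0.236
```

```text
t 0.9 pos [ 0.359  -0.2669  0.2449] yaw 0.2352 z [ 0.  0. -1.] F [ 0.6  0.3 -0.2] w 85.0 g 0.0
shift [ 17.35 -55.26   6.5 ] rot [-0.0001 -0.0001 -0.0008]
```

Call:
send_rows(
  steps=[
    {"translation":[15,-19,0],"delta_rot":[0,0,0],"jaw":8.5},
    {"translation":[15,-19,0],"delta_rot":[0,0,0],"jaw":8.5},
    {"translation":[15,-19,0],"delta_rot":[0,0,0],"jaw":8.5},
    {"translation":[15,-19,0],"delta_rot":[0,0,0],"jaw":8.5},
    {"translation":[15,-19,0],"delta_rot":[0,0,0],"jaw":8.5},
    {"translation":[17.35,-55.3,6.5],"delta_rot":[0,0,0],"jaw":8.5},
    {"translation":[17.35,-55.3,6.5],"delta_rot":[0,0,0],"jaw":8.5},
    {"translation":[17.35,-55.3,6.5],"delta_rot":[0,0,0],"jaw":8.5},
  ],
)

```text
time: 1.7
tool_pos: [0.4341, 0.0982, 0.2183]
tool_rot: [-0.0, 0.993, 0.117, -0.0]
contact_force: [1.0, 0.2, -0.7]
gripper_width: 0.992
grasp_force: 0.0
```

```bash
python3 go.py 0.399 0.311 0.18 0.236
```

```text
t 1.7 pos [0.4341 0.0982 0.2183] yaw 0.2355 z [-0.  0. -1.] F [ 1.   0.2 -0.7] w 84.7 g 0.0
shift [  1.55 -21.51   3.83] rot [-0.0001  0.0001 -0.0005]
```

Call:
send_rows(
  steps=[
    {"translation":[1.5,-21.5,4],"delta_rot":[0,0,0],"jaw":8.5},
    {"translation":[1.5,-21.5,4],"delta_rot":[0,0,0],"jaw":8.5},
    {"translation":[1.5,-21.5,4],"delta_rot":[0,0,0],"jaw":8.5},
    {"translation":[1.5,-21.5,4],"delta_rot":[0,0,0],"jaw":8.5},
    {"translation":[1.5,-21.5,4],"delta_rot":[0,0,0],"jaw":8.5},
    {"translation":[1.5,-21.5,4],"delta_rot":[0,0,0],"jaw":8.5},
    {"translation":[1.5,-21.5,4],"delta_rot":[0,0,0],"jaw":8.5},
    {"translation":[1.5,-21.5,4],"delta_rot":[0,0,0],"jaw":8.5},
  ],
)

```text
time: 2.5
tool_pos: [0.3996, 0.3081, 0.179]
tool_rot: [0.0, 0.993, 0.117, 0.0]
contact_force: [0.4, -0.3, 0.6]
gripper_width: 0.993
grasp_force: 0.0
```

```bash
python3 go.py 0.3985 0.311 0.055 0.236
python3 - <<'E'
from h import *
f=grab_frame("scene");g=grab_frame("top")
a=cv2.resize(f["pixels"][150:270,370:490],(390,390),interpolation=cv2.INTER_CUBIC)
b=cv2.resize(g["pixels"][160:280,150:270],(390,390),interpolation=cv2.INTER_CUBIC)
cv2.imwrite("pics/a1.png",np.hstack([a,b]))
E
```

```text
t 2.5 pos [0.3996 0.3081 0.179 ] yaw 0.2346 z [ 0. -0. -1.] F [ 0.4 -0.3  0.6] w 84.8 g 0.0
shift [-0.04 -0.31 12.4 ] rot [ 0.0003 -0.0002 -0.0014]
```

View pics/a1.png

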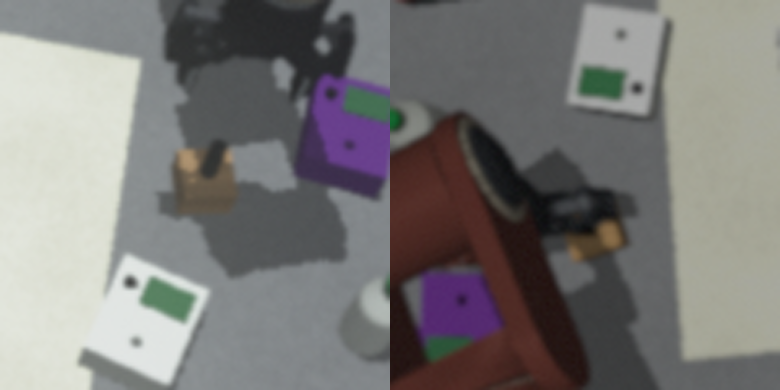

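The gripper hangs over the stand, scene crop (215,180), with nothing else between the fingers. I descend and close.

Call:
send_rows(
  steps=[
    {"translation":[0,-0.3,4],"delta_rot":[0,0,0],"jaw":8.5},
    {"translation":[0,-0.3,7],"delta_rot":[0,0,0],"jaw":8.5},
    {"translation":[0,-0.3,10],"delta_rot":[0,0,0],"jaw":8.5},
    {"translation":[0,-0.3,12.4],"delta_rot":[0,0,0],"jaw":8.5},
    {"translation":[0,-0.3,12.4],"delta_rot":[0,0,0],"jaw":8.5},
    {"translation":[0,-0.3,12.4],"delta_rot":[0,0,0],"jaw":5},
    {"translation":[0,-0.3,12.4],"delta_rot":[0,0,0],"jaw":3},
    {"translation":[0,-0.3,12.4],"delta_rot":[0,0,0],"jaw":2},
  ],
)

```text
time: 3.4
tool_pos: [0.4, 0.3125, 0.057]
tool_rot: [-0.001, 0.993, 0.117, 0.002]
contact_force: [-0.3, -1.1, -0.1]
gripper_width: 0.508
grasp_force: 0.0
```

Call:
send_rows(
  steps=[
    {"translation":[0,0,0],"delta_rot":[0,0,0],"jaw":1},
    {"translation":[0,0,0],"delta_rot":[0,0,0],"jaw":1},
    {"translation":[0,0,0],"delta_rot":[0,0,0],"jaw":0.5},
    {"translation":[0,0,0],"delta_rot":[0,0,0],"jaw":0.5},
    {"translation":[0,0,0],"delta_rot":[0,0,0],"jaw":0.5},
    {"translation":[0,0,0],"delta_rot":[0,0,0],"jaw":0.5},
    {"translation":[0,0,0],"delta_rot":[0,0,0],"jaw":0.5},
    {"translation":[0,0,0],"delta_rot":[0,0,0],"jaw":0.5},
  ],
)

```text
time: 4.2
tool_pos: [0.3992, 0.3123, 0.056]
tool_rot: [-0.0, 0.993, 0.118, 0.001]
contact_force: [-1.2, -1.1, 5.7]
gripper_width: 0.168
grasp_force: 58.3
```

```bash
python3 go.py 0.3985 0.311 0.110 0.236
```

```text
t 4.2 pos [0.3992 0.3123 0.056 ] yaw 0.2359 z [ 0.001  0.001 -1.   ] F [-1.2 -1.1  5.7] w 14.3 g 58.348111510276794
shift [-0.09  0.11 -5.4 ] rot [-0.0003 -0.0013 -0.0001]
```

Call:
send_rows(
  steps=[
    {"translation":[0,0,-2],"delta_rot":[0,0,0],"jaw":0.5},
    {"translation":[0,0,-4],"delta_rot":[0,0,0],"jaw":0.5},
    {"translation":[0,0,-7],"delta_rot":[0,0,0],"jaw":0.5},
    {"translation":[0,0,-9],"delta_rot":[0,0,0],"jaw":0.5},
    {"translation":[4,1,-9],"delta_rot":[0,0,0],"jaw":0.5},
    {"translation":[8,3,-9],"delta_rot":[0,0,0],"jaw":0.5},
    {"translation":[12,4,-9],"delta_rot":[0,0,0],"jaw":0.5},
    {"translation":[15,6,-9],"delta_rot":[0,0,0],"jaw":0.5},
  ],
)

```text
time: 5.0
tool_pos: [0.5601, 0.2889, 0.1445]
tool_rot: [-0.0, 0.993, 0.118, 0.0]
contact_force: [-0.7, 0.5, -0.3]
gripper_width: 0.171
grasp_force: 58.6
```

```bash
python3 go.py 0.5887 0.290 0.11 0.236
```

```text
t 5.0 pos [0.5601 0.2889 0.1445] yaw 0.2364 z [ 0.  0. -1.] F [-0.7  0.5 -0.3] w 14.6 g 58.588879108428955
shift [2.8  0.56 3.45] rot [-0.0004 -0.0002  0.0004]
```

Call:
send_rows(
  steps=[
    {"translation":[2.4,0.5,0],"delta_rot":[0,0,0],"jaw":0.5},
    {"translation":[2.4,0.5,2],"delta_rot":[0,0,0],"jaw":0.5},
    {"translation":[2.4,0.5,3.5],"delta_rot":[0,0,0],"jaw":0.5},
    {"translation":[2.4,0.5,3.5],"delta_rot":[0,0,0],"jaw":0.5},
    {"translation":[2.4,0.5,3.5],"delta_rot":[0,0,0],"jaw":0.5},
    {"translation":[2.4,0.5,3.5],"delta_rot":[0,0,0],"jaw":0.5},
    {"translation":[2.4,0.5,3.5],"delta_rot":[0,0,0],"jaw":0.5},
    {"translation":[2.4,0.5,3.5],"delta_rot":[0,0,0],"jaw":0.5},
  ],
)

```text
time: 5.8
tool_pos: [0.5832, 0.2896, 0.111]
tool_rot: [-0.0, 0.993, 0.118, 0.001]
contact_force: [0.0, -0.1, -0.2]
gripper_width: 0.173
grasp_force: 58.6
```

```bash
python3 go.py 0.5887 0.290 0.097 0.236
python3 - <<'E'
from h import *
import pickle
f=grab_frame("scene");g=grab_frame("top");pickle.dump((f,g),open("b.pkl","wb"))
p=proj(f,[[.5887,.29,.04],[.5887,.29,.061],[.5887,.29,.089]]);print(p.round(1))
a=cv2.resize(f["pixels"][220:280,385:445],(400,400),interpolation=cv2.INTER_CUBIC)
b=cv2.resize(g["pixels"][140:200,190:250],(400,400),interpolation=cv2.INTER_CUBIC)
cv2.imwrite("pics/a2.png",np.hstack([a,b]))
E
```

```text
t 5.8 pos [0.5832 0.2896 0.111 ] yaw 0.2361 z [ 0.002  0.001 -1.   ] F [ 0.  -0.1 -0.2] w 14.8 g 58.60605239868164
shift [0.54 0.09 1.4 ] rot [-0.0002 -0.0016  0.0001]
[[411.5 254.7]
 [412.8 251.7]
 [414.7 247.7]]
```

View pics/a2.png

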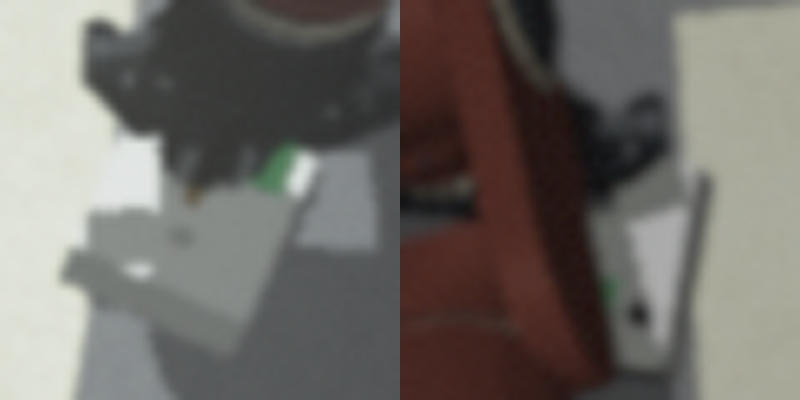

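Run:
```python
from h import *
import pickle
f,g=pickle.load(open("b.pkl","rb"))
print(proj(f,[[.5832,.2896,z] for z in(.062,.065,.08,.09)]).round(2))
c=f["pixels"][243:255,408:420].astype(int)
print(c[:,:,2]-c[:,:,0]);print(c.max(2))
```

```text
[[413.25 249.84]
 [413.45 249.42]
 [414.42 247.25]
 [415.08 245.78]]
[[-2 -1  1  0 -1 -3 -3  1  2  2  0  1]
 [-2 -1 -1 -1 -3 -3  0  1  2  0  1  0]
 [-2 -1 -1 -2 -4 -2 -1  1  1  1  1  0]
 [-3 -1 -1 -3 -2 -1  1  2  1  0  1 -1]
 [-2 -1  0 -1  1  5  6  3  1  0  0 -2]
 [-1 -1  0  0  5 15 16  8  1 -1 -1 -2]
 [-3 -1  0  1  8 20 20  9  1 -1  0 -2]
 [-3 -1 -1  0  5 13 13  5  0 -1 -1 -1]
 [-2 -2 -1 -1  1  3  3  1  0 -1 -1 -1]
 [-1 -1 -1  0 -1 -1 -1 -1 -2 -1 -1 -1]
 [-1 -1 -1 -1 -1  0 -2 -2 -1 -1 -1 -1]
 [ 0 -1  0 -1  0 -1 -2 -1 -1 -1 -2 -1]]
[[190 115  68  69  78  84  77  64  57  57  58  58]
 [198 122  74  74  83  85  73  62  57  57  57  59]
 [202 136  94  83  87  81  67  59  57  57  58  59]
 [207 155 120  99  91  77  64  57  59  64  64  68]
 [209 161 133 116 101  79  67  64  71  82  88  86]
 [208 161 138 131 114  94  84  86  99 112 118 114]
 [207 162 141 134 120 102 102 113 128 134 135 134]
 [202 160 142 138 127 114 115 128 137 140 140 139]
 [184 155 141 140 137 132 131 137 139 140 140 140]
 [152 144 141 139 140 139 139 139 139 140 140 140]
 [141 141 138 136 136 138 139 140 140 139 140 139]
 [141 137 131 127 125 129 137 139 140 140 140 140]]
```

Brass tip in the scene at (413.5,249), where the TCP axis predicts (413.6,249), so the plug sits on the tool axis. I align and lower.

Call:
send_rows(
  steps=[
    {"translation":[0.54,0.09,0.5],"delta_rot":[0,0,0],"jaw":0.5},
    {"translation":[0.54,0.09,1],"delta_rot":[0,0,0],"jaw":0.5},
    {"translation":[0.54,0.09,1.5],"delta_rot":[0,0,0],"jaw":0.5},
    {"translation":[0.54,0.09,1.5],"delta_rot":[0,0,0],"jaw":0.5},
    {"translation":[0.54,0.09,1.5],"delta_rot":[0,0,0],"jaw":0.5},
    {"translation":[0.54,0.09,1.5],"delta_rot":[0,0,0],"jaw":0.5},
    {"translation":[0.54,0.09,1.5],"delta_rot":[0,0,0],"jaw":0.5},
    {"translation":[0.54,0.09,1.5],"delta_rot":[0,0,0],"jaw":0.5},
  ],
)

```text
time: 6.7
tool_pos: [0.5885, 0.2898, 0.0952]
tool_rot: [-0.0, 0.993, 0.118, 0.0]
contact_force: [-0.4, -0.9, -0.4]
gripper_width: 0.169
grasp_force: 58.6
```

```bash
python3 go.py 0.5887 0.290 0.061 0.236
python3 - <<'E'
from h import *
f=grab_frame("scene")
c=f["pixels"][246:258,406:418].astype(int);m=np.clip(c[:,:,2]-c[:,:,0]-3,0,None);yy,xx=np.mgrid[246:258,406:418]
print("brass",(m*xx).sum()/m.sum(),(m*yy).sum()/m.sum(),m.sum());print(proj(f,[[.5887,.29,z] for z in (.04,.045,.05,.06)]).round(1))
E
```

```text
t 6.7 pos [0.5885 0.2898 0.0952] yaw 0.2358 z [ 0.  0. -1.] F [-0.4 -0.9 -0.4] w 14.4 g 58.60609710216522
shift [ 0.02 -0.02  3.42] rot [-0.0001 -0.0005 -0.0002]
brass 411.970297029703 253.04950495049505 101
[[411.5 254.7]
 [411.8 254. ]
 [412.1 253.3]
 [412.8 251.9]]
```

Call:
send_rows(
  steps=[
    {"translation":[0,0,0.2],"delta_rot":[0,0,0],"jaw":0.5},
    {"translation":[0,0,0.4],"delta_rot":[0,0,0],"jaw":0.5},
    {"translation":[0,0,0.6],"delta_rot":[0,0,0],"jaw":0.5},
    {"translation":[0,0,0.8],"delta_rot":[0,0,0],"jaw":0.5},
    {"translation":[0,0,1.0],"delta_rot":[0,0,0],"jaw":0.5},
    {"translation":[0,0,1.2],"delta_rot":[0,0,0],"jaw":0.5},
    {"translation":[0,0,1.2],"delta_rot":[0,0,0],"jaw":0.5},
    {"translation":[0,0,1.2],"delta_rot":[0,0,0],"jaw":0.5},
  ],
)

```text
time: 7.55
tool_pos: [0.5884, 0.2898, 0.0829]
tool_rot: [-0.0, 0.993, 0.118, 0.0]
contact_force: [-0.3, -0.4, -1.1]
gripper_width: 0.17
grasp_force: 58.6
```

Call:
send_rows(
  steps=[
    {"translation":[0,0,0.4],"delta_rot":[0,0,0],"jaw":0.5},
    {"translation":[0,0,0.8],"delta_rot":[0,0,0],"jaw":0.5},
    {"translation":[0,0,1.2],"delta_rot":[0,0,0],"jaw":0.5},
    {"translation":[0,0,1.6],"delta_rot":[0,0,0],"jaw":0.5},
    {"translation":[0,0,1.9],"delta_rot":[0,0,0],"jaw":0.5},
    {"translation":[0,0,2.1],"delta_rot":[0,0,0],"jaw":0.5},
    {"translation":[0,0,2.2],"delta_rot":[0,0,0],"jaw":0.5},
    {"translation":[0,0,2.25],"delta_rot":[0,0,0],"jaw":0.5},
  ],
)

```text
time: 8.35
tool_pos: [0.5885, 0.2898, 0.0611]
tool_rot: [-0.0, 0.993, 0.118, -0.0]
contact_force: [-2.2, -0.3, 5.4]
gripper_width: 0.169
grasp_force: 58.8
```

Contact begins at the expected height. I press a little more, then hold.

Call:
send_rows(
  steps=[
    {"translation":[0,0,0.1],"delta_rot":[0,0,0],"jaw":0.5},
    {"translation":[0,0,0.2],"delta_rot":[0,0,0],"jaw":0.5},
    {"translation":[0,0,0.2],"delta_rot":[0,0,0],"jaw":0.5},
    {"translation":[0,0,0.2],"delta_rot":[0,0,0],"jaw":0.5},
    {"translation":[0,0,0.2],"delta_rot":[0,0,0],"jaw":0.5},
    {"translation":[0,0,0.2],"delta_rot":[0,0,0],"jaw":0.5},
    {"translation":[0,0,0.2],"delta_rot":[0,0,0],"jaw":0.5},
    {"translation":[0,0,0.2],"delta_rot":[0,0,0],"jaw":0.5},
  ],
)

```text
time: 9.15
tool_pos: [0.5887, 0.2899, 0.061]
tool_rot: [0.0, 0.993, 0.118, -0.0]
contact_force: [-5.5, -0.6, 12.0]
gripper_width: 0.171
grasp_force: 59.7
```

Call:
send_rows(
  steps=[
    {"translation":[0,0,0],"delta_rot":[0,0,0],"jaw":3},
    {"translation":[0,0,0],"delta_rot":[0,0,0],"jaw":5},
    {"translation":[0,0,0],"delta_rot":[0,0,0],"jaw":6},
    {"translation":[0,0,0],"delta_rot":[0,0,0],"jaw":6},
    {"translation":[0,0,0],"delta_rot":[0,0,0],"jaw":6},
    {"translation":[0,0,-3],"delta_rot":[0,0,0],"jaw":6},
    {"translation":[0,0,-7],"delta_rot":[0,0,0],"jaw":6},
    {"translation":[0,0,-12],"delta_rot":[0,0,0],"jaw":7},
  ],
)

```text
time: 9.95
tool_pos: [0.5868, 0.2891, 0.1768]
tool_rot: [0.001, 0.993, 0.118, -0.003]
contact_force: [1.7, 0.1, 0.4]
gripper_width: 0.815
grasp_force: 0.0
```

```bash
python3 go.py 0.535 -0.3535 0.20 0.41
```

```text
t 9.95 pos [0.5868 0.2891 0.1768] yaw 0.2357 z [-0.005 -0.002 -1.   ] F [1.7 0.1 0.4] w 69.6 g 0.0
shift [-20.06  61.27  -2.17] rot [ 1.000e-04  5.500e-03 -1.743e-01]
```

Call:
send_rows(
  steps=[
    {"translation":[-20,61.3,-2.2],"delta_rot":[0,0,-0.174],"jaw":8.5},
    {"translation":[-20,61.3,-2.2],"delta_rot":[0,0,-0.174],"jaw":8.5},
    {"translation":[-20,61.3,-2.2],"delta_rot":[0,0,-0.174],"jaw":8.5},
    {"translation":[-20,61.3,-2.2],"delta_rot":[0,0,-0.174],"jaw":8.5},
    {"translation":[-20,61.3,-2.2],"delta_rot":[0,0,-0.174],"jaw":8.5},
    {"translation":[-20,61.3,-2.2],"delta_rot":[0,0,-0.174],"jaw":8.5},
    {"translation":[-20,61.3,-2.2],"delta_rot":[0,0,-0.174],"jaw":8.5},
    {"translation":[-20,61.3,-2.2],"delta_rot":[0,0,-0.174],"jaw":8.5},
  ],
)

```text
time: 10.75
tool_pos: [0.5561, -0.1102, 0.1922]
tool_rot: [0.0, 0.979, 0.204, 0.0]
contact_force: [0.5, 0.3, -0.4]
gripper_width: 0.997
grasp_force: 0.0
```

```bash
python3 go.py 0.535 -0.3535 0.16 0.41
python3 - <<'E'
from h import *
import pickle
f=grab_frame("scene");g=grab_frame("top");pickle.dump((f,g),open("c.pkl","wb"))
a=cv2.resize(f["pixels"][225:275,390:440],(400,400),interpolation=cv2.INTER_CUBIC)
b=cv2.resize(g["pixels"][150:200,195:245],(400,400),interpolation=cv2.INTER_CUBIC)
cv2.imwrite("pics/a3.png",np.hstack([a,b]))
# expected home silhouette: handle top centre at z .088
for q in (f,g):print(proj(q,[[.5887,.29,.088],[.5887,.29,.04]]).round(1))
W=cloud(f)[235:262,400:425];m=(W[...,2]>.055);print(W[m].mean(0),np.percentile(W[m][:,2],[50,90,100]))
E
```

```text
t 10.75 pos [ 0.5561 -0.1102  0.1922] yaw 0.4099 z [ 0. -0. -1.] F [ 0.5  0.3 -0.4] w 85.2 g 0.0
shift [-11.63  21.48   3.22] rot [ 0.0003 -0.0003 -0.0001]
[[414.6 247.9]
 [411.5 254.7]]
[[216.5 167.2]
 [220.6 170.1]]
[0.59235239 0.28968868 0.07921587] [0.08244195 0.09037552 0.09317355]
```

View pics/a3.png

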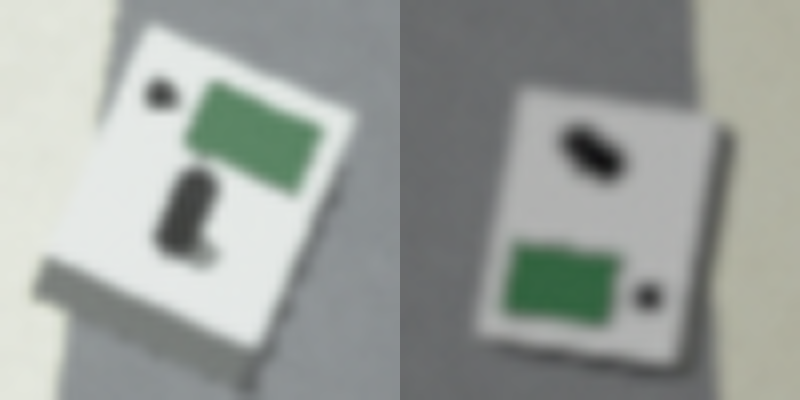

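The plug stands upright and home: its handle base is at scene crop (170,245) and its shoulder is on the box. Now the machine.

Call:
send_rows(
  steps=[
    {"translation":[-11.6,21.5,3.2],"delta_rot":[0,0,0],"jaw":8.5},
    {"translation":[-11.6,21.5,3.2],"delta_rot":[0,0,0],"jaw":8.5},
    {"translation":[-11.6,21.5,3.2],"delta_rot":[0,0,0],"jaw":8.5},
    {"translation":[-11.6,21.5,3.2],"delta_rot":[0,0,0],"jaw":8.5},
    {"translation":[-11.6,21.5,3.2],"delta_rot":[0,0,0],"jaw":8.5},
    {"translation":[-11.6,21.5,3.2],"delta_rot":[0,0,0],"jaw":8.5},
    {"translation":[-11.6,21.5,3.2],"delta_rot":[0,0,0],"jaw":8.5},
    {"translation":[-11.6,21.5,3.2],"delta_rot":[0,0,0],"jaw":8.5},
  ],
)

```text
time: 11.65
tool_pos: [0.5364, -0.3504, 0.1599]
tool_rot: [-0.0, 0.979, 0.204, 0.0]
contact_force: [-0.3, 0.3, 0.0]
gripper_width: 0.994
grasp_force: 0.0
```

```bash
python3 go.py 0.535 -0.3535 0.039 0.41
```

```text
t 11.65 pos [ 0.5364 -0.3504  0.1599] yaw 0.411 z [-0.     0.001 -1.   ] F [-0.3  0.3  0. ] w 84.9 g 0.0
shift [-0.25  0.24 12.09] rot [-0.0007 -0.0002  0.001 ]
```

Call:
send_rows(
  steps=[
    {"translation":[-0.2,0.2,4],"delta_rot":[0,0,0],"jaw":8.5},
    {"translation":[-0.2,0.2,8],"delta_rot":[0,0,0],"jaw":8.5},
    {"translation":[-0.2,0.2,11],"delta_rot":[0,0,0],"jaw":8.5},
    {"translation":[-0.2,0.2,12.1],"delta_rot":[0,0,0],"jaw":8.5},
    {"translation":[-0.2,0.2,12.1],"delta_rot":[0,0,0],"jaw":8.5},
    {"translation":[-0.2,0.2,12.1],"delta_rot":[0,0,0],"jaw":6},
    {"translation":[-0.2,0.2,12.1],"delta_rot":[0,0,0],"jaw":4},
    {"translation":[-0.2,0.2,12.1],"delta_rot":[0,0,0],"jaw":3.2},
  ],
)

```text
time: 12.45
tool_pos: [0.5361, -0.3552, 0.0414]
tool_rot: [0.001, 0.979, 0.204, 0.001]
contact_force: [0.0, -0.3, 0.3]
gripper_width: 0.507
grasp_force: 0.0
```

Call:
send_rows(
  steps=[
    {"translation":[0,0,0],"delta_rot":[0,0,0],"jaw":2},
    {"translation":[0,0,0],"delta_rot":[0,0,0],"jaw":1.5},
    {"translation":[0,0,0],"delta_rot":[0,0,0],"jaw":1.5},
    {"translation":[0,0,0],"delta_rot":[0,0,0],"jaw":1.5},
    {"translation":[0,0,0],"delta_rot":[0,0,0],"jaw":1.5},
    {"translation":[0,0,0],"delta_rot":[0,0,0],"jaw":1.5},
    {"translation":[0,0,0],"delta_rot":[0,0,0],"jaw":1.5},
    {"translation":[0,0,0],"delta_rot":[0,0,0],"jaw":1.5},
  ],
)

```text
time: 13.25
tool_pos: [0.5357, -0.3548, 0.0408]
tool_rot: [0.001, 0.979, 0.203, 0.001]
contact_force: [0.2, 1.5, 6.5]
gripper_width: 0.338
grasp_force: 61.7
```

Call:
send_rows(
  steps=[
    {"translation":[0,0,-1],"delta_rot":[0,0,0],"jaw":1.5},
    {"translation":[0,0,-3],"delta_rot":[0,0,0],"jaw":1.5},
    {"translation":[0,0,-5],"delta_rot":[0,0,0],"jaw":1.5},
    {"translation":[0,0,-7],"delta_rot":[0,0,0],"jaw":1.5},
    {"translation":[0,0,-7],"delta_rot":[0,0,0],"jaw":1.5},
    {"translation":[0,0,-7],"delta_rot":[0,0,0],"jaw":1.5},
    {"translation":[0,0,-7],"delta_rot":[0,0,0],"jaw":1.5},
    {"translation":[0,0,-7],"delta_rot":[0,0,0],"jaw":1.5},
  ],
)

```text
time: 14.05
tool_pos: [0.5339, -0.3535, 0.1069]
tool_rot: [-0.001, 0.979, 0.203, -0.001]
contact_force: [0.2, 0.6, -4.1]
gripper_width: 0.342
grasp_force: 60.6
```

```bash
python3 go.py 0.539 0.071 0.11 0.177
```

```text
t 14.05 pos [ 0.5339 -0.3535  0.1069] yaw 0.4098 z [-0.003  0.002 -1.   ] F [ 0.2  0.6 -4.1] w 29.2 g 60.62339186668396
shift [ 17.38 -38.73  -0.22] rot [-0.0029  0.0019  0.2328]
```

Call:
send_rows(
  steps=[
    {"translation":[1,-2.2,0],"delta_rot":[0,0,0.02],"jaw":1.5},
    {"translation":[2.6,-5.8,0],"delta_rot":[0,0,0.05],"jaw":1.5},
    {"translation":[4.4,-9.8,0],"delta_rot":[0,0,0.08],"jaw":1.5},
    {"translation":[6.2,-13.8,0],"delta_rot":[0,0,0.11],"jaw":1.5},
    {"translation":[8,-17.8,0],"delta_rot":[0,0,0.14],"jaw":1.5},
    {"translation":[9.8,-21.8,0],"delta_rot":[0,0,0.17],"jaw":1.5},
    {"translation":[11.6,-25.8,0],"delta_rot":[0,0,0.2],"jaw":1.5},
    {"translation":[13.2,-29.4,0],"delta_rot":[0,0,0.233],"jaw":1.5},
  ],
)

```text
time: 14.85
tool_pos: [0.538, -0.0299, 0.1081]
tool_rot: [-0.0, 0.996, 0.088, -0.001]
contact_force: [0.4, -0.1, -3.8]
gripper_width: 0.343
grasp_force: 60.8
```

```bash
python3 go.py 0.539 0.071 0.11 0.177
```

```text
t 14.85 pos [ 0.538  -0.0299  0.1081] yaw 0.1758 z [-0.001  0.001 -1.   ] F [ 0.4 -0.1 -3.8] w 29.3 g 60.798078775405884
shift [ 1.87 -9.92 -0.19] rot [-0.0007  0.0012 -0.0012]
```

Call:
send_rows(
  steps=[
    {"translation":[0.7,-3.4,0],"delta_rot":[0,0,0],"jaw":1.5},
    {"translation":[1.3,-6.6,0],"delta_rot":[0,0,0],"jaw":1.5},
    {"translation":[1.8,-9.4,0],"delta_rot":[0,0,0],"jaw":1.5},
    {"translation":[1.8,-9.6,0],"delta_rot":[0,0,0],"jaw":1.5},
    {"translation":[1.8,-9.6,1.5],"delta_rot":[0,0,0],"jaw":1.5},
    {"translation":[1.8,-9.6,3],"delta_rot":[0,0,0],"jaw":1.5},
    {"translation":[1.8,-9.6,3],"delta_rot":[0,0,0],"jaw":1.5},
    {"translation":[1.8,-9.6,3],"delta_rot":[0,0,0],"jaw":1.5},
  ],
)

```text
time: 15.65
tool_pos: [0.5386, 0.0648, 0.0773]
tool_rot: [-0.0, 0.996, 0.088, -0.002]
contact_force: [0.7, 0.5, -3.9]
gripper_width: 0.345
grasp_force: 61.1
```

```bash
python3 go.py 0.539 0.071 0.051 0.177
python3 - <<'E'
from h import *
f=grab_frame("scene");g=grab_frame("top")
a=cv2.resize(f["pixels"][176:246,304:374],(400,400),interpolation=cv2.INTER_CUBIC)
b=cv2.resize(g["pixels"][158:228,262:332],(400,400),interpolation=cv2.INTER_CUBIC)
cv2.imwrite("pics/a4.png",np.hstack([a,b]))
E
```

```text
t 15.65 pos [0.5386 0.0648 0.0773] yaw 0.1754 z [-0.003 -0.    -1.   ] F [ 0.7  0.5 -3.9] w 29.5 g 61.07980728149414
shift [ 0.15 -0.6   2.63] rot [-0.0005  0.0031 -0.0016]
```

View pics/a4.png

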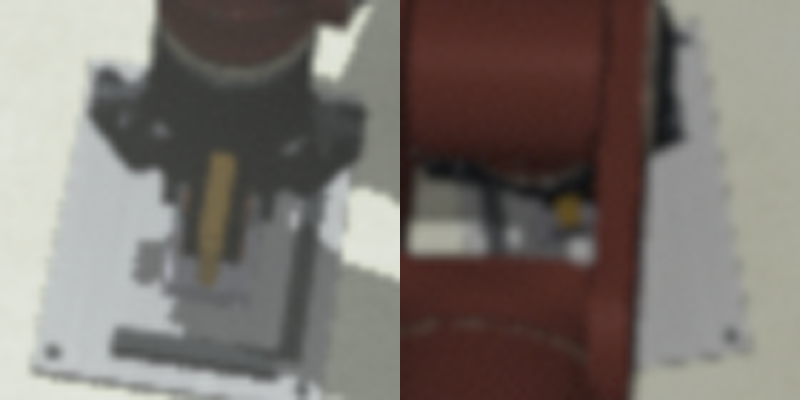

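The machine, its brass bar at scene crop (217,215), hangs parallel to the long fence and inside the corner. I lower it.

Call:
send_rows(
  steps=[
    {"translation":[0,0,0.6],"delta_rot":[0,0,0],"jaw":1.5},
    {"translation":[0,0,1.2],"delta_rot":[0,0,0],"jaw":1.5},
    {"translation":[0,0,1.7],"delta_rot":[0,0,0],"jaw":1.5},
    {"translation":[0,0,2.1],"delta_rot":[0,0,0],"jaw":1.5},
    {"translation":[0,0,2.4],"delta_rot":[0,0,0],"jaw":1.5},
    {"translation":[0,0,2.55],"delta_rot":[0,0,0],"jaw":1.5},
    {"translation":[0,0,2.6],"delta_rot":[0,0,0],"jaw":1.5},
    {"translation":[0,0,2.6],"delta_rot":[0,0,0],"jaw":1.5},
  ],
)

```text
time: 16.55
tool_pos: [0.5398, 0.0657, 0.0531]
tool_rot: [0.0, 0.996, 0.088, 0.0]
contact_force: [0.1, -0.4, -4.5]
gripper_width: 0.341
grasp_force: 61.2
```

```bash
python3 go.py 0.5488 0.0850 0.051 0.177
```

```text
t 16.55 pos [0.5398 0.0657 0.0531] yaw 0.1769 z [ 0. -0. -1.] F [ 0.1 -0.4 -4.5] w 29.2 g 61.21181845664978
shift [ 1.23 -1.74  0.21] rot [ 0.     -0.0002 -0.0001]
```

Call:
send_rows(
  steps=[
    {"translation":[0,0,0.05],"delta_rot":[0,0,0],"jaw":1.5},
    {"translation":[0,0,0.1],"delta_rot":[0,0,0],"jaw":1.5},
    {"translation":[0,0,0.15],"delta_rot":[0,0,0],"jaw":1.5},
    {"translation":[0,0,0.2],"delta_rot":[0,0,0],"jaw":1.5},
    {"translation":[0,0,0.25],"delta_rot":[0,0,0],"jaw":1.5},
    {"translation":[0,0,0.25],"delta_rot":[0,0,0],"jaw":1.5},
    {"translation":[0,0,0.25],"delta_rot":[0,0,0],"jaw":1.5},
    {"translation":[0,0,0.25],"delta_rot":[0,0,0],"jaw":1.5},
  ],
)

```text
time: 17.35
tool_pos: [0.5399, 0.0656, 0.0508]
tool_rot: [0.0, 0.996, 0.088, 0.0]
contact_force: [-0.3, -0.2, -2.5]
gripper_width: 0.341
grasp_force: 61.5
```

Call:
send_rows(
  steps=[
    {"translation":[0,-0.3,0.05],"delta_rot":[0,0,0],"jaw":1.5},
    {"translation":[0,-0.6,0.05],"delta_rot":[0,0,0],"jaw":1.5},
    {"translation":[0,-0.9,0.05],"delta_rot":[0,0,0],"jaw":1.5},
    {"translation":[0,-1.1,0.05],"delta_rot":[0,0,0],"jaw":1.5},
    {"translation":[0,-1.3,0.05],"delta_rot":[0,0,0],"jaw":1.5},
    {"translation":[0,-1.45,0.05],"delta_rot":[0,0,0],"jaw":1.5},
    {"translation":[0,-1.55,0.05],"delta_rot":[0,0,0],"jaw":1.5},
    {"translation":[0,-1.6,0.05],"delta_rot":[0,0,0],"jaw":1.5},
  ],
)

```text
time: 18.15
tool_pos: [0.5375, 0.0813, 0.0508]
tool_rot: [0.0, 0.996, 0.088, 0.001]
contact_force: [0.6, -3.2, 5.9]
gripper_width: 0.34
grasp_force: 62.3
```

Call:
send_rows(
  steps=[
    {"translation":[0,-0.05,0],"delta_rot":[0,0,0],"jaw":1.5},
    {"translation":[0,-0.1,0],"delta_rot":[0,0,0],"jaw":1.5},
    {"translation":[0,-0.15,0],"delta_rot":[0,0,0],"jaw":1.5},
    {"translation":[0,-0.2,0],"delta_rot":[0,0,0],"jaw":1.5},
    {"translation":[0,-0.2,0],"delta_rot":[0,0,0],"jaw":1.5},
    {"translation":[0,-0.2,0],"delta_rot":[0,0,0],"jaw":1.5},
    {"translation":[0,-0.2,0],"delta_rot":[0,0,0],"jaw":1.5},
    {"translation":[0,-0.2,0],"delta_rot":[0,0,0],"jaw":1.5},
  ],
)

```text
time: 18.95
tool_pos: [0.5372, 0.0832, 0.0508]
tool_rot: [0.0, 0.996, 0.088, 0.001]
contact_force: [0.0, -2.0, 5.8]
gripper_width: 0.344
grasp_force: 62.5
```

Call:
send_rows(
  steps=[
    {"translation":[0,-0.05,0],"delta_rot":[0,0,0],"jaw":1.5},
    {"translation":[0,-0.1,0],"delta_rot":[0,0,0],"jaw":1.5},
    {"translation":[0,-0.15,0],"delta_rot":[0,0,0],"jaw":1.5},
    {"translation":[0,-0.2,0],"delta_rot":[0,0,0],"jaw":1.5},
    {"translation":[0,-0.25,0],"delta_rot":[0,0,0],"jaw":1.5},
    {"translation":[0,-0.3,0],"delta_rot":[0,0,0],"jaw":1.5},
    {"translation":[0,-0.3,0],"delta_rot":[0,0,0],"jaw":1.5},
    {"translation":[0,-0.3,0],"delta_rot":[0,0,0],"jaw":1.5},
  ],
)

```text
time: 19.75
tool_pos: [0.5371, 0.0838, 0.0509]
tool_rot: [0.003, 0.996, 0.089, 0.001]
contact_force: [2.2, -10.8, 5.2]
gripper_width: 0.342
grasp_force: 62.4
```

```bash
python3 go.py; python3 -c "
from h import *
print(state()['ft_torque'])"
```

```text
t 19.75 pos [0.5371 0.0838 0.0509] yaw 0.1776 z [ 0.002 -0.005 -1.   ] F [  2.2 -10.8   5.2] w 29.2 g 62.441763281822205
[-1.92437435 -0.22221911  0.09180116]
```

Call:
send_rows(
  steps=[
    {"translation":[0.15,0,0],"delta_rot":[0,0,0],"jaw":1.5},
    {"translation":[0.3,0,0],"delta_rot":[0,0,0],"jaw":1.5},
    {"translation":[0.45,0,0],"delta_rot":[0,0,0],"jaw":1.5},
    {"translation":[0.6,0,0],"delta_rot":[0,0,0],"jaw":1.5},
    {"translation":[0.75,0,0],"delta_rot":[0,0,0],"jaw":1.5},
    {"translation":[0.85,0,0],"delta_rot":[0,0,0],"jaw":1.5},
    {"translation":[0.9,0,0],"delta_rot":[0,0,0],"jaw":1.5},
    {"translation":[0.9,0,0],"delta_rot":[0,0,0],"jaw":1.5},
  ],
)

```text
time: 20.55
tool_pos: [0.5445, 0.0851, 0.0509]
tool_rot: [0.003, 0.996, 0.089, -0.001]
contact_force: [-6.0, -13.7, 10.5]
gripper_width: 0.341
grasp_force: 63.3
```

Call:
send_rows(
  steps=[
    {"translation":[0.05,0,0],"delta_rot":[0,0,0],"jaw":1.5},
    {"translation":[0.1,0,0],"delta_rot":[0,0,0],"jaw":1.5},
    {"translation":[0.15,0,0],"delta_rot":[0,0,0],"jaw":1.5},
    {"translation":[0.2,0,0],"delta_rot":[0,0,0],"jaw":1.5},
    {"translation":[0.25,0,0],"delta_rot":[0,0,0],"jaw":1.5},
    {"translation":[0.3,0,0],"delta_rot":[0,0,0],"jaw":1.5},
    {"translation":[0.3,0,0],"delta_rot":[0,0,0],"jaw":1.5},
    {"translation":[0.3,0,0],"delta_rot":[0,0,0],"jaw":1.5},
  ],
)

```text
time: 21.35
tool_pos: [0.5474, 0.0857, 0.0509]
tool_rot: [0.003, 0.996, 0.089, -0.001]
contact_force: [-5.6, -12.6, 10.7]
gripper_width: 0.345
grasp_force: 63.3
```

```bash
python3 go.py
```

```text
t 21.35 pos [0.5474 0.0857 0.0509] yaw 0.1777 z [-0.002 -0.006 -1.   ] F [ -5.6 -12.6  10.7] w 29.4 g 63.297075033187866
```

Call:
send_rows(
  steps=[
    {"translation":[0.05,0,0],"delta_rot":[0,0,0],"jaw":1.5},
    {"translation":[0.1,0,0],"delta_rot":[0,0,0],"jaw":1.5},
    {"translation":[0.15,0,0],"delta_rot":[0,0,0],"jaw":1.5},
    {"translation":[0.2,0,0],"delta_rot":[0,0,0],"jaw":1.5},
    {"translation":[0.25,0,0],"delta_rot":[0,0,0],"jaw":1.5},
    {"translation":[0.3,0,0],"delta_rot":[0,0,0],"jaw":1.5},
    {"translation":[0.3,0,0],"delta_rot":[0,0,0],"jaw":1.5},
    {"translation":[0.3,0,0],"delta_rot":[0,0,0],"jaw":1.5},
  ],
)

```text
time: 22.15
tool_pos: [0.5481, 0.0858, 0.051]
tool_rot: [0.003, 0.996, 0.089, -0.005]
contact_force: [-15.9, -14.5, 20.0]
gripper_width: 0.344
grasp_force: 64.4
```

```bash
python3 go.py
```

```text
t 22.15 pos [0.5481 0.0858 0.051 ] yaw 0.1779 z [-0.009 -0.007 -1.   ] F [-15.9 -14.5  20. ] w 29.4 g 64.36852812767029
```

Call:
send_rows(
  steps=[
    {"translation":[0.05,-0.05,0],"delta_rot":[0,0,0],"jaw":1.5},
    {"translation":[0.1,-0.1,-0.02],"delta_rot":[0,0,0],"jaw":1.5},
    {"translation":[0.1,-0.15,-0.04],"delta_rot":[0,0,0],"jaw":1.5},
    {"translation":[0.1,-0.15,-0.04],"delta_rot":[0,0,0],"jaw":1.5},
    {"translation":[0.1,-0.15,-0.04],"delta_rot":[0,0,0],"jaw":1.5},
    {"translation":[0.1,-0.15,-0.04],"delta_rot":[0,0,0],"jaw":1.5},
    {"translation":[0.1,-0.15,-0.04],"delta_rot":[0,0,0],"jaw":1.5},
    {"translation":[0.1,-0.15,-0.04],"delta_rot":[0,0,0],"jaw":1.5},
  ],
)

```text
time: 22.95
tool_pos: [0.5482, 0.086, 0.0512]
tool_rot: [0.005, 0.996, 0.089, -0.006]
contact_force: [-16.8, -20.5, 21.5]
gripper_width: 0.345
grasp_force: 64.6
```

```bash
python3 go.py;  python3 - <<'E'
from h import *
f=grab_frame("scene");g=grab_frame("top")
a=cv2.resize(f["pixels"][176:246,304:374],(400,400),interpolation=cv2.INTER_CUBIC)
b=cv2.resize(f["pixels"][220:280,385:445],(400,400),interpolation=cv2.INTER_CUBIC)
cv2.imwrite("pics/a5.png",np.hstack([a,b]))
s=state()["contact_force"];c,n=np.cos(.177),np.sin(.177);print("jig F",c*s[0]+n*s[1],-n*s[0]+c*s[1])
E
```

```text
t 22.95 pos [0.5482 0.086  0.0512] yaw 0.1781 z [-0.011 -0.01  -1.   ] F [-16.8 -20.5  21.5] w 29.5 g 64.64056134223938
jig F -20.786177315733866 -16.121854251049292
```

View pics/a5.png

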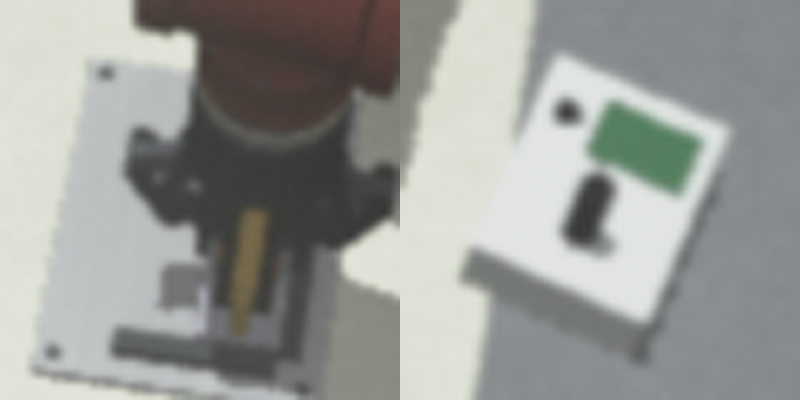

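The machine sits in the corner against both fences, bar foot at scene crop (240,330), under firm push on both axes. The plug is still home. I hand in.

```bash
python3 -c "
from plant import *
print(job_done())"
```

```text
the job is handed in; nothing more can be done
None
```

I handed the job in at about 23 s of the 72 s allowed. The plug is home in the white tester's terminal, and the machine is held flat in the jig corner with about 21 N of push toward the short fence and 16 N toward the long one (wrist readings, friction included). The interface returned no verdict.

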